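Pull the slotted core plug out of a plaster mould

ROBOT

A 7-joint arm with a two-finger parallel gripper is mounted at the origin on the work surface. World frame = base frame: x ahead of the robot, y to its left, z up, the work surface at z = 0. Lengths are in m, angles in rad, forces in N, time in s.
With the tool pointing down it reaches from about 0.425 to 1.025 m from the base axis. Payload 3.6 kg.
Tool frame: the origin (TCP) lies on the centre line of the jaws, within the pads' length; the fingertips stand 8 mm ahead of it and the grasp point (between the pads) lies 11 mm behind it (arm.tcp_to_tips is the distance from the TCP to the fingertips, in m); z points along the fingers, y is the line along which they close (so a half turn about z gives the same grasp; the last joint's range is limited). The gripper opens to 85 mm and grips with 20 to 120 N. Pads are 22 mm wide; open, the fingers measure 114 mm over their backs; the gripper's body (76 mm by 85 mm) begins 54 mm behind the grasp point. The pads swing forward as they close: fully open they stand 13 mm farther back than shut.
Start: joints at [-1.25, 0.591, 0.048, 1.609, -0.033, 0.943, -0.034], TCP at [0.292, 0.664, 0.204] pointing down, gripper open.
Joint ranges: [-2.69, 2.69], [-0.47, 2.24], [-1.27, 1.36], [0.19, 2.51], [-1.53, 4.68], [0.08, 2.07], [-3.09, 3.09]. Speed limits (rad/s): [2.57, 2.57, 3.14, 3.14, 3.14, 3.14, 3.14].

INTERFACE

Orientations are given as a unit quaternion [x, y, z, w].
In Python, from bench import telemetry, imaging, workorder, finder, arm gives the robot as it stands. The module is installed in compiled form; this text tells all that it offers.
- The arm moves only by the tool apply_moves, never from a script. Its argument "steps" is a list of rows, each a list of 4 numbers: the shift along the tool's x, y, z in units of 0.04 m (1.0 is 0.04 m), then the turn about the tool's z in units of 10 degrees (1.0 is 10 degrees). A call has 1 to 10 rows; each row shifts and turns the commanded pose from where the row before left it, along the tool's axes as they then stand; what a row does not reach is not made up. A row lasts 1/8 s, in which the tool goes at most 62.5 mm and 10.7 degrees, less where a joint would pass 70% of its speed; a pose out of reach is approached as far as the arm can. A call with a number of a shift or a turn outside -1 to 1 is refused whole. A call with a gripper value outside its range is refused whole. "jaw" is the opening, from -1 (shut) to 1 (fully open), set as the call begins (left out, the last holds). The fingers move at their own pace and stop on an object; "squeeze" is the grip in N (left out, the last holds). Time passes only in rows, so rows that do not move let the fingers close. It gives the time, the measured TCP pose, the force, the opening and the grip force at its end, in the units of the state.
- telemetry.observe(): the state, without advancing time (a new reading comes with each control period).
- imaging.get_image(name): name is "side" or "top" or "wrist"; returns a dict with "frame" (400x640x3 uint8, blue, green, red), "z_map" (400x640 float32, m along the optical axis (not along the pixel's ray), 0 where there is no reading), "fx", "fy", "cx", "cy" (pixels), "cam_to_world" (4x4, takes a point from camera to world coordinates). Camera axes: x right, y down, z forward; pixel columns grow to the right and rows downward; lengths in m; the calibration is good to about 2 mm. A picture is of the moment at which its call begins.
- workorder.job_done(): hands the job in; it is judged then, once.
Trained networks look in the newest picture that a camera, given by its name, has taken for a name from the list of things; names that differ only in an ending like _2 or _b are one class to them, and where a whole thing is asked for, a point or a joint stands for the part that bears it (a point fixed in the world has none). Each returns a list of dicts, best first, with "confidence" (0 to 1); they miss things now and then, are a little off and sometimes report something else, mostly with a low value. They report only what shows in the picture. A call takes as long as a camera call. They do not tell look-alikes from the thing itself.
- finder.trace(target, camera): "mask" (400x640 bool, what is visible of it) and "position" ([column, row] in pixels, amid what is visible of it).
The state is a dict: "time": time; "joint_pos": joint angles; "joint_velocities": joint speeds; "joint_efforts": joint torques, N m; "ee_pos": TCP position; "orientation": TCP orientation; "contact_force": force on the tool from outside, world axes, zero at the start; "moment": the same for the moment, N m; "grip_width": finger opening in m; "gripper_force": force on a finger pad.
Only numpy, scipy, OpenCV 4.12 (cv2) and the standard library are available. Lean on these libraries where they do the work, as an engineer would, in place of code of your own. Each camera call takes 0.05 s, during which the arm holds its last target. There are 200 camera calls.

TASK

Lower the bar-handled puller into the slotted plug of the plaster mould until its collar rests on the plug, lock it with a quarter turn, and draw the plug straight up out of the mould. Set it down gently, upright in the middle of the cork board, letting go only when it stands, with the puller left standing locked in it. Leave the round-knobbed tool in the stand.

Things in the scene. Friction and masses are not known exactly. Their poses are not given: they have to be found in the camera images.
- puller_grip (a point): Centre of the puller's wooden handle bar (grip here): 90 mm long (own x), 24 wide (y), 26 high; z up. Below it: 60 mm round collar, underside 47 mm down; at the foot a crossbar 60 x 16 mm, parallel to the handle, from 62 to 72 mm down, in a quarter turn under the plug's lips. 0.25 kg. Hangs upright by its collar in a slot of a plywood stand 190 x 100 x 40 mm; lifts straight out.
- plug_top (a point): Centre of the top of the square aluminium plug, 92 x 92 x 50 mm high, 0.5 kg, flush in a white mould block 140 mm square, 60 high; z up. Slot in top 82 (own x) x 36 mm (y) over a chamber 82 x 82, 36 deep; lips 8 thick. Collar down on the lips puts the handle centre 47 mm above here; turned either way, 7 mm play. The pocket stops it turning. The other block's plug has a round hole: leave it.
- board: Cork board fixed on the table, 160 x 160 mm, 8 mm thick; origin at the centre of its underside, x and y along its edges, z up. With the plug standing on it, the plug's top is 58 mm above the table.
- tamper_center (a point): Half-way up the other tool in the stand, 110 mm from the puller: 88 mm tall, same shaft and collar, but a round wooden knob of 42 mm diameter on top and no crossbar. Leave it in the stand.
Not all that is in view belongs to the job. What is shaped like the part that bears plug_top but orange, purple or yellow is not meant.

How it is judged:
On the way, in this order (a step that is already met when the one before it is completed fails the run):
1. the puller is in the plug and turned across the slot, the plug still seated in the mould (z of puller_grip in the frame of plug_top below 0.06 m and horizontal distance between puller_grip and plug_top below 0.025 m and angle between the x axis of puller_grip and the x axis of plug_top, either way round above 0.7 rad and distance of plug_top from where it was at the start of the episode below 0.01 m), for 0.1 s.
2. the plug is lifted straight up clear of the mould on the locked puller (z of puller_grip in the frame of plug_top below 0.06 m and horizontal distance between puller_grip and plug_top below 0.025 m and angle between the x axis of puller_grip and the x axis of plug_top, either way round above 0.7 rad and height (world z) of plug_top above 0.113 m and distance of plug_top from where it was at the start of the episode below 0.12 m and angle between plug_top's own z axis and vertical below 0.26 rad), for 0.05 s.
3. the plug stands on the middle of the cork board while the puller is still held (z of puller_grip in the frame of plug_top below 0.06 m and horizontal distance between puller_grip and plug_top below 0.025 m and angle between the x axis of puller_grip and the x axis of plug_top, either way round above 0.7 rad and horizontal distance between plug_top and board below 0.05 m and height (world z) of plug_top between 0.053 and 0.062 m and angle between plug_top's own z axis and vertical below 0.09 rad and contact force between the fingers and puller above 1 N), for 0.1 s.
At the end, for the whole second after the job is handed in: The plug stands flat (within 5 degrees) on the cork board, its centre within 50 mm of the board's centre, with the puller still upright in it (within 10 degrees), its crossbar under the lips, turned at least 40 degrees across the slot; all at rest (z of puller_grip in the frame of plug_top below 0.06 m and horizontal distance between puller_grip and plug_top below 0.025 m and angle between the x axis of puller_grip and the x axis of plug_top, either way round above 0.7 rad and horizontal distance between plug_top and board below 0.05 m and height (world z) of plug_top between 0.053 and 0.062 m and angle between plug_top's own z axis and vertical below 0.09 rad and angle between puller_grip's own z axis and vertical below 0.17 rad and linear speed of each of plug, puller below 0.02 m/s); the robot touches nothing.
It fails at once if the round-knobbed tool is taken from its place (moved more than 30 mm) (distance of tamper_center from where it was at the start of the episode above 0.03 m).
It fails at once if the plug is tipped over (more than 35 degrees) (angle between plug_top's own z axis and vertical above 0.61 rad).
It also fails if it takes over 56 s, if anything falls off the work surface, if the arm or the gripper's body presses on something with over 40 N, if the wrist force passes 120 N, or if a joint passes its speed limit or range.

## Working session

There is one attempt and no reset: what is moved stays moved. The work goes in short steps, Python scripts to look and compute and a tool call to move; the robot and the scene stay as the last step left them, time stands still between calls to the robot, and variables do not carry over. Pictures are saved under pics/ and viewed, at most 10 in all, crops included, and the job is handed in when it is done.

Besides the shell and the picture viewer there is one more tool, called by a JSON object that holds its "method" and its "body". apply_moves: Moves the arm, as the interface text tells. Its arguments: {"type":"object","properties":{"steps":{"type":"array","items":{"type":"array","items":{"type":"number","minimum":-1,"maximum":1}}},"jaw":{"type":"number"},"squeeze":{"type":"number"}},"required":["steps"]}

```bash
mkdir -p pics; cat > h.py <<'E'
import numpy as np, cv2
from bench import telemetry, imaging, workorder, finder, arm
def pts(im,mask=None):
    z=im["z_map"]; v,u=np.nonzero((z>0) if mask is None else (mask&(z>0)))
    d=z[v,u]; P=np.c_[(u-im["cx"])/im["fx"]*d,(v-im["cy"])/im["fy"]*d,d,np.ones(len(d))]
    return (P@np.array(im["cam_to_world"]).T)[:,:3],u,v
E
python3 - <<'E'
from h import *
s=telemetry.observe(); print(s["time"],s["ee_pos"],s["orientation"],s["contact_force"])
for c in ["top","side"]:
    im=imaging.get_image(c); f=im["frame"].copy()
    print(c,np.round(im["cam_to_world"],3).tolist(),im["fx"])
    for n in ["puller_grip","plug_top","board","tamper_center"]:
        for r in finder.trace(n,c):
            P,u,v=pts(im,r["mask"])
            if len(P)<5: continue
            print(n,round(r["confidence"],2),np.round(r["position"]),len(P),"med",np.median(P,0).round(3),"zmax",P[:,2].max().round(3), "min",P.min(0).round(3),"max",P.max(0).round(3))
            cv2.putText(f,n[:4]+"%.2f"%r["confidence"],tuple(int(x) for x in r["position"]),0,.4,(0,0,255),1)
    cv2.imwrite(f"pics/{c}0.png",f)
E
```

```text
0.0 [0.29184181 0.66270744 0.20243323] [ 2.05905102e-01  9.78571334e-01 -1.09662594e-03 -1.74965711e-04] [0.04709033 0.13525345 0.01957855]
top [[-0.019, -0.984, 0.177, 0.361], [-1.0, 0.021, 0.009, -0.005], [-0.012, -0.177, -0.984, 1.066], [0.0, 0.0, 0.0, 1.0]] 457.209157548947
puller_grip 0.56 [464. 190.] 733 med [ 0.557 -0.319  0.098] zmax 0.105 min [ 0.537 -0.364  0.014] max [ 0.591 -0.276  0.105]
plug_top 0.95 [440. 311.] 2056 med [ 0.3   -0.258  0.049] zmax 0.057 min [ 0.237 -0.32   0.   ] max [ 0.365 -0.193  0.057]
plug_top 0.88 [258. 115.] 1775 med [0.765 0.137 0.048] zmax 0.057 min [ 0.711  0.086 -0.005] max [0.828 0.196 0.057]
plug_top 0.67 [375. 257.] 1768 med [ 0.422 -0.117  0.049] zmax 0.057 min [ 0.363 -0.174 -0.004] max [ 0.48  -0.056  0.057]
board 0.8 [174. 240.] 4581 med [0.473 0.338 0.009] zmax 0.016 min [0.394 0.259 0.   ] max [0.555 0.42  0.016]
tamper_center 0.65 [469. 243.] 605 med [ 0.451 -0.318  0.051] zmax 0.107 min [ 0.425 -0.35   0.04 ] max [ 0.483 -0.297  0.107]
side [[0.958, -0.144, 0.247, 0.252], [-0.286, -0.478, 0.831, -0.903], [-0.001, -0.867, -0.499, 0.61], [0.0, 0.0, 0.0, 1.0]] 398.11412695696924
puller_grip 0.65 [380. 270.] 912 med [ 0.557 -0.333  0.084] zmax 0.102 min [ 0.534 -0.369 -0.002] max [ 0.634 -0.27   0.102]
plug_top 0.85 [364. 217.] 705 med [ 0.611 -0.088  0.058] zmax 0.062 min [ 0.559 -0.157  0.02 ] max [ 0.652 -0.058  0.062]
plug_top 0.77 [251. 292.] 2358 med [ 0.298 -0.274  0.039] zmax 0.052 min [ 0.236 -0.325 -0.002] max [ 0.363 -0.184  0.052]
plug_top 0.65 [376. 180.] 891 med [0.753 0.112 0.035] zmax 0.077 min [ 0.71   0.007 -0.002] max [0.814 0.187 0.077]
plug_top 0.63 [291. 243.] 1562 med [ 0.42  -0.139  0.037] zmax 0.052 min [ 0.359 -0.182 -0.003] max [ 0.483 -0.057  0.052]
tamper_center 0.64 [332. 288.] 768 med [ 0.45  -0.336  0.046] zmax 0.104 min [ 0.424 -0.357  0.014] max [ 0.481 -0.298  0.104]
```

View pics/top0.png

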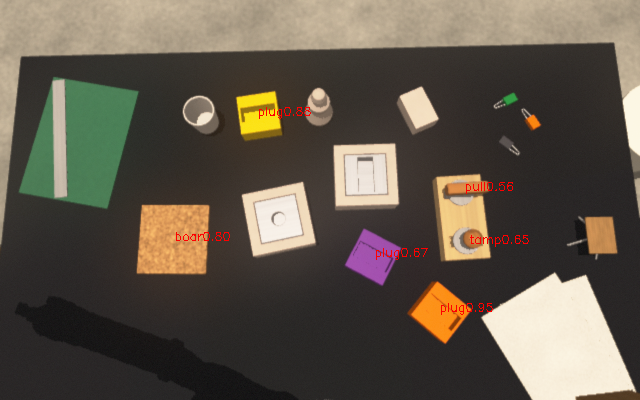

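View pics/side0.png

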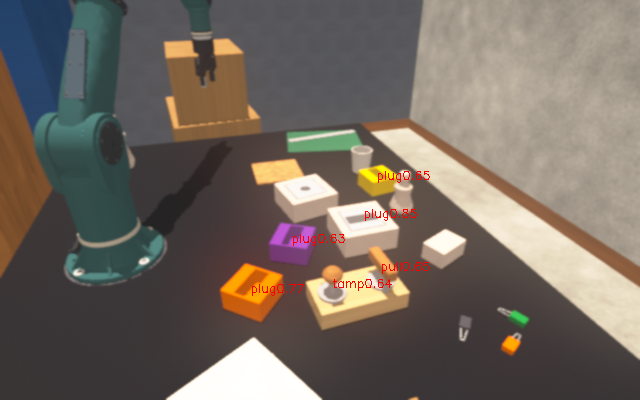

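Plug candidates in the top view are the white block with a slot (366,175), the white block with a round hole (278,218), and the yellow (258,115), purple (375,257) and orange (440,311) look-alikes. I choose (366,175). For the puller there is the bar at (464,190) and the knob at (469,240), so I choose the bar. Next I'll measure both and check them in one close crop.

```bash
python3 - <<'E'
from h import *
im=imaging.get_image("top"); P,u,v=pts(im)
def rect(m,n):
    r=cv2.minAreaRect((P[m][:,:2]*1000).astype(np.float32)); print(n,m.sum(),np.round(r[0],1),np.round(r[1],1),round(r[2],1),"z",np.median(P[m][:,2]).round(4))
def box(a,b,c,d): return (u>a)&(u<b)&(v>c)&(v<d)
rect(box(325,405,135,215)&(P[:,2]>.05),"mould")
rect(box(440,490,178,203)&(P[:,2]>.09),"handle")
rect(box(425,500,165,265)&(P[:,2]>.03)&(P[:,2]<.046),"stand")
rect(box(130,215,200,278)&(P[:,2]>.004),"board")
m=box(450,490,225,255)&(P[:,2]>.08); print("knob",P[m].mean(0))
# chamber-depth pixels (slot)
m=box(340,390,150,200)&(P[:,2]<.045); rect(m,"slot deep")
f=im["frame"]; a=cv2.resize(f[140:215,325:405],None,fx=5,fy=5,interpolation=2); b=cv2.resize(f[165:240,425:505],None,fx=5,fy=5,interpolation=2)
cv2.imwrite("pics/crop1.png",np.hstack([a,b]))
E
```

```text
mould 3226 [ 606.4 -107.1] [141.3 140.1] 0.7 z 0.0605
handle 479 [ 563.  -321.8] [24.8 90.1] 2.5 z 0.1
stand 2620 [ 508.7 -324.5] [190.6 102.5] 2.3 z 0.0407
board 4775 [475.2 343. ] [201.5 178. ] 88.9 z 0.009
knob [ 0.45266762 -0.32346813  0.09954765]
slot deep 542 [607.  -94.7] [82.6 67.7] 0.9 z 0.0249
```

View pics/crop1.png

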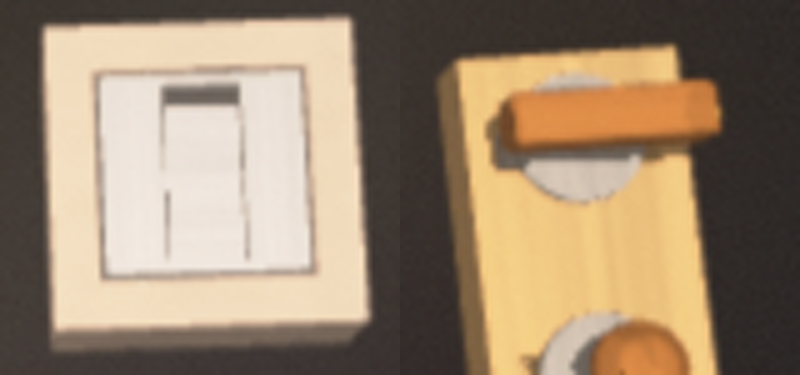

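The crop shows the slot running vertically, which is world x, in the left block. The bar handle over its collar is on the right, lying along world y. The sizes match: mould 140 mm with its top at 0.060, handle 25x90 mm with its top at 0.100. Moving now.

{"method": "apply_moves", "body": {"steps": [[-0.63,-0.78,0,0.91],[-0.74,-0.67,0,0.91],[-0.84,-0.54,0,0.91],[-0.91,-0.41,0,0.91],[-0.97,-0.26,0,0.91],[-0.99,-0.1,0,0.91],[-1,0.05,0,0.91],[-1,0.2,0,0],[-1,0.2,0,0],[-1,0.2,0,0]], "jaw": 1}}

```text
time: 1.8
ee_pos: [0.394, 0.2732, 0.204]
orientation: [0.691, 0.723, 0.001, 0.0]
contact_force: [0.1, 0.4, 0.4]
grip_width: 0.0852
gripper_force: 0.0
```

```bash
cat >> h.py <<'E'
def to(tx,ty,tz,yang=None):
    s=telemetry.observe(); p=np.array(s["ee_pos"]); q=s["orientation"]
    from scipy.spatial.transform import Rotation as R
    M=R.from_quat(q).as_matrix(); a=np.degrees(np.arctan2(M[1,1],M[0,1]))
    d=M.T@(np.array([tx,ty,tz])-p)/.04
    print("t %.2f"%s["time"],"tcp",p.round(4),"yang %.1f"%a,"tilt",M[:,2].round(3),"j",np.round(s["joint_pos"],2),"w %.4f"%s["grip_width"],"gf",np.round(s["gripper_force"],1),"F",np.round(s["contact_force"],1))
    print("shift units",d.round(3),"turn",None if yang is None else round((a-yang)/10,2))
E
python3 -c "
from h import *
to(.563,-.322,.202,2.5)"
```

```text
t 1.80 tcp [0.394  0.2732 0.204 ] yang 2.5 tilt [ 0.001  0.001 -1.   ] j [-1.02  0.3   0.4   2.16 -0.18  0.71 -0.46] w 0.0852 gf 0.0 F [0.1 0.4 0.4]
shift units [-15.053   3.559   0.042] turn 0.0
```

{"method": "apply_moves", "body": {"steps": [[-1,0.3,0,0],[-1,0.3,0,0],[-1,0.3,0,0],[-1,0.3,0,0],[-1,0.3,0,0],[-1,0.3,0,0],[-1,0.3,0,0],[-1,0.3,0,0],[-1,0.3,0,0],[-1,0.2,0,0]]}}

```text
time: 3.05
ee_pos: [0.528, -0.1215, 0.2039]
orientation: [0.691, 0.723, 0.0, 0.0]
contact_force: [1.1, -0.2, 0.2]
grip_width: 0.0852
gripper_force: 0.0
```

```bash
python3 -c "
from h import *
to(.563,-.322,.16,2.5)"
```

```text
t 3.05 tcp [ 0.528  -0.1215  0.2039] yang 2.6 tilt [ 0.001  0.    -1.   ] j [-0.21  0.39  0.47  2.04 -0.25  0.77  0.45] w 0.0852 gf 0.0 F [ 1.1 -0.2  0.2]
shift units [-5.048  0.647  1.099] turn 0.01
```

{"method": "apply_moves", "body": {"steps": [[-1,0.12,0.2,0],[-1,0.12,0.2,0],[-1,0.12,0.2,0],[-1,0.12,0.2,0],[-1,0.12,0.2,0],[-0.05,0.05,0,0],[0,0,0,0],[0,0,0,0]]}}

```text
time: 4.05
ee_pos: [0.5624, -0.3189, 0.1637]
orientation: [0.69, 0.723, 0.001, -0.0]
contact_force: [0.2, 0.7, 0.4]
grip_width: 0.0851
gripper_force: 0.0
```

```bash
python3 - <<'E'
from h import *
to(.563,-.322,.076,2.5)
im=imaging.get_image("wrist"); P,u,v=pts(im)
m=(P[:,2]>.085)&(P[:,2]<.108)&(P[:,0]>.52)&(P[:,0]<.61)&(P[:,1]<-.25)
r=cv2.minAreaRect((P[m][:,:2]*1000).astype(np.float32)); print(m.sum(),r,np.median(P[m][:,2]))
cv2.imwrite("pics/w1.png",im["frame"])
E
```

```text
t 4.05 tcp [ 0.5624 -0.3189  0.1637] yang 2.7 tilt [ 0.     0.001 -1.   ] j [ 0.16  0.57  0.43  1.84 -0.32  0.8   0.79] w 0.0851 gf 0.0 F [0.2 0.7 0.4]
shift units [-0.08   0.011  2.192] turn 0.02
2763 ((564.4219970703125, -322.5020446777344), (23.851436614990234, 88.96004486083984), 2.2677977085113525) 0.09933754756747162
```

View pics/w1.png

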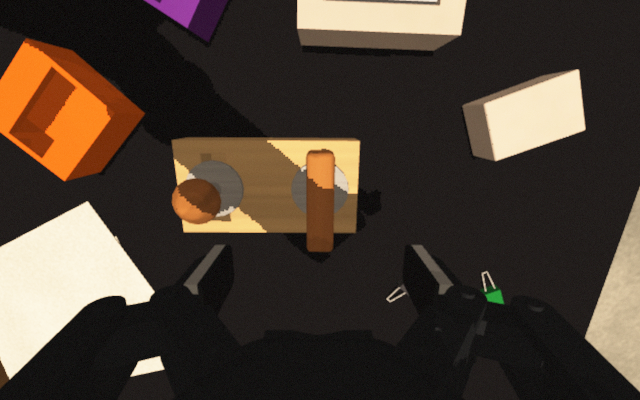

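The jaws straddle the bar at (320,200) and the knob at (196,200) is well clear. Going down.

{"method": "apply_moves", "body": {"steps": [[-0.09,0.04,0.5,0],[0,0,0.5,0],[0,0,0.5,0],[0,0,0.4,0],[0,0,0.29,0],[0,0,0,0],[0,0,0,0]]}}

```text
time: 4.97
ee_pos: [0.5642, -0.3249, 0.0765]
orientation: [0.691, 0.723, 0.0, 0.001]
contact_force: [-0.4, 0.4, 1.3]
grip_width: 0.0853
gripper_force: 0.0
```

{"method": "apply_moves", "body": {"steps": [[0,0,0,0],[0,0,0,0],[0,0,0,0],[0,0,0,0],[0,0,0,0],[0,0,0,0]], "jaw": -1, "squeeze": 70}}

```text
time: 5.72
ee_pos: [0.5637, -0.3244, 0.076]
orientation: [0.691, 0.723, -0.0, -0.0]
contact_force: [0.5, 0.4, -0.2]
grip_width: 0.0
gripper_force: 0.0
```

```bash
python3 -c "
from h import *
to(.564,-.3225,.076,2.4)"
```

```text
t 5.72 tcp [ 0.5637 -0.3244  0.076 ] yang 2.5 tilt [-0.  0. -1.] j [ 0.21  0.68  0.36  1.88 -0.38  0.65  0.85] w 0.0000 gf 0.0 F [ 0.5  0.4 -0.2]
shift units [ 0.048  0.009 -0.   ] turn 0.01
```

The jaws shut on nothing, so I'll look before doing more.

```bash
python3 - <<'E'
from h import *
a=imaging.get_image("side"); b=imaging.get_image("wrist")
A=cv2.resize(a["frame"][180:320,280:460],None,fx=3,fy=3); B=cv2.resize(b["frame"][60:400,160:520],None,fx=.7,fy=.7)
c=np.zeros((max(A.shape[0],B.shape[0]),A.shape[1]+B.shape[1],3),np.uint8);c[:A.shape[0],:A.shape[1]]=A;c[:B.shape[0],A.shape[1]:]=B
cv2.imwrite("pics/chk.png",c)
P,u,v=pts(b); m=(P[:,2]>.07)&(P[:,2]<.11)&(P[:,1]<-.27)&(P[:,0]>.5)&(P[:,0]<.64); print(m.sum(),P[m].min(0),P[m].max(0))
E
```

```text
3494 [ 0.55120914 -0.32425189  0.0772651 ] [ 0.57607559 -0.27763843  0.10994342]
```

View pics/chk.png

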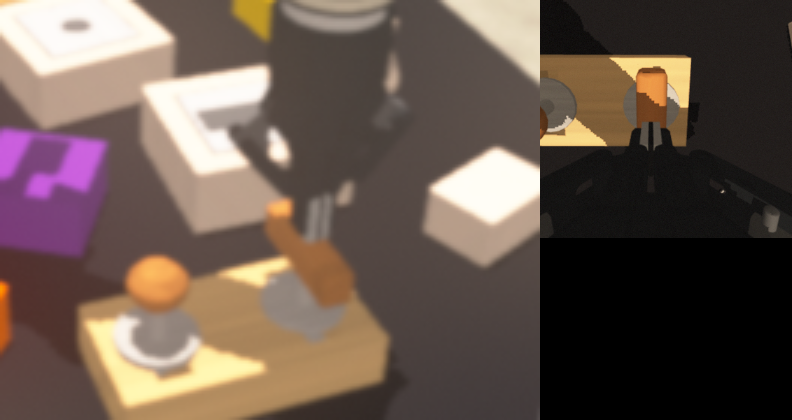

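```bash
python3 - <<'E'
from h import *
print("tips",arm.tcp_to_tips,[k for k in dir(arm) if k[0]!='_'])
im=imaging.get_image("side"); P,u,v=pts(im)
for (c,r) in [(319,200),(319,215),(319,230),(319,236),(319,242),(319,250),(330,275),(290,225)]:
    U,V=280+c//3,180+r//3; k=(u==U)&(v==V); print((c,r),P[k].round(4).tolist())
s=telemetry.observe(); print(s["grip_width"],s["gripper_force"],s["joint_efforts"],s["moment"])
E
```

```text
tips 0.008 ['MotionError', 'tcp_to_tips']
(319, 200) [[0.5622, -0.3352, 0.1401]]
(319, 215) [[0.5638, -0.3343, 0.1269]]
(319, 230) [[0.5651, -0.3341, 0.114]]
(319, 236) [[0.5656, -0.3341, 0.1088]]
(319, 242) [[0.5685, -0.3298, 0.0997]]
(319, 250) [[0.5638, -0.3395, 0.1006]]
(330, 275) [[0.5613, -0.3632, 0.0997]]
(290, 225) [[0.5562, -0.308, 0.0991]]
-0.0002175744194092882 0.0 [-3.01326778e-03 -5.15704179e+01  6.20873898e+00 -1.37066129e+01
  7.12408902e-03  1.61569096e-03  5.89457102e-06] [-0.0104939   0.0034612   0.00584571]
```

The depth map puts the closed fingertips at z≈0.105, just above the bar, while the reported TCP implies 0.068. The effective tool is about 37 mm shorter than the readout says. I'll open, go down another 36 mm and re-grip.

{"method": "apply_moves", "body": {"steps": [[0,0,0,0],[0,0,0,0],[0,0,0,0],[0,0,0,0],[0,0,0,0]], "jaw": 1}}

```text
time: 6.5
ee_pos: [0.5638, -0.3245, 0.0761]
orientation: [0.691, 0.723, 0.0, 0.0]
contact_force: [0.5, 0.2, -0.0]
grip_width: 0.0852
gripper_force: 0.0
```

{"method": "apply_moves", "body": {"steps": [[0.04,0,0.3,0],[0,0,0.3,0],[0,0,0.2,0],[0,0,0.1,0],[0,0,0,0]]}}

```text
time: 7.12
ee_pos: [0.5635, -0.3228, 0.0396]
orientation: [0.691, 0.723, -0.0, -0.0]
contact_force: [0.5, -0.1, -0.1]
grip_width: 0.0855
gripper_force: 0.0
```

{"method": "apply_moves", "body": {"steps": [[0,0,0,0],[0,0,0,0],[0,0,0,0],[0,0,0,0],[0,0,0,0],[0,0,0,0]], "jaw": -1, "squeeze": 70}}

```text
time: 7.88
ee_pos: [0.564, -0.3229, 0.0404]
orientation: [0.691, 0.723, 0.0, 0.0]
contact_force: [0.3, 0.8, 3.9]
grip_width: 0.0229
gripper_force: 68.9
```

```bash
python3 -c "
from h import *
to(.564,-.3225,.16,2.4)"
```

```text
t 7.88 tcp [ 0.564  -0.3229  0.0404] yang 2.5 tilt [ 0.001 -0.    -1.   ] j [ 0.23  0.73  0.33  1.89 -0.41  0.58  0.87] w 0.0229 gf 68.9 F [0.3 0.8 3.9]
shift units [ 1.00e-02  1.00e-03 -2.99e+00] turn 0.01
```

Gripped, at 23 mm wide. I'll lift, then move over to the mould while turning.

{"method": "apply_moves", "body": {"steps": [[0,0,-0.2,0],[0,0,-0.4,0],[0,0,-0.5,0],[0,0,-0.5,0],[0,0,-0.4,0],[0,0,-0.2,0],[0,0,0,0]]}}

```text
time: 8.75
ee_pos: [0.564, -0.323, 0.1287]
orientation: [0.691, 0.723, 0.0, 0.001]
contact_force: [-0.9, -0.8, -2.1]
grip_width: 0.0232
gripper_force: 68.8
```

{"method": "apply_moves", "body": {"steps": [[0.58,0.14,0,-0.98],[0.55,0.24,0,-0.98],[0.5,0.33,0,-0.98],[0.44,0.41,0,-0.98],[0.36,0.48,0,-0.98],[0.28,0.53,0,-0.98],[0.19,0.57,0,-0.98],[0.08,0.59,0,-0.98],[-0.02,0.6,0,-0.98],[0,0,0,0]]}}

```text
time: 10.0
ee_pos: [0.6048, -0.1081, 0.1272]
orientation: [-0.008, 1.0, 0.001, -0.001]
contact_force: [0.3, -0.0, -2.5]
grip_width: 0.0228
gripper_force: 68.8
```

```bash
python3 - <<'E'
from h import *
to(.6064,-.107,.123,90.8)
im=imaging.get_image("top"); P,u,v=pts(im)
m=(P[:,2]>.16)&(P[:,2]<.2)&(abs(P[:,0]-.6)<.12)&(abs(P[:,1]+.1)<.12)
print(m.sum(),P[m].min(0).round(3),P[m].max(0).round(3))
w=imaging.get_image("wrist"); cv2.imwrite("pics/w2.png",np.hstack([w["frame"][:,120:520],im["frame"][100:500,250:490][:300]] if 0 else [w["frame"]]))
P,u,v=pts(w); 
from collections import Counter
m=(abs(P[:,2]-.0605)<.006)&(abs(P[:,0]-.606)<.085)&(abs(P[:,1]+.107)<.085); print("mould",P[m].min(0).round(4),P[m].max(0).round(4))
m=(P[:,2]>.16)&(P[:,2]<.2); print("handle?",m.sum(),P[m].min(0).round(3),P[m].max(0).round(3))
E
```

```text
t 10.00 tcp [ 0.6048 -0.1081  0.1272] yang 90.9 tilt [-0.001  0.002 -1.   ] j [ 0.12  0.55 -0.02  1.92  0.01  0.67  1.68] w 0.0228 gf 68.8 F [ 0.3 -0.  -2.5]
shift units [-0.04   0.027  0.105] turn 0.01
216 [ 0.559 -0.115  0.162] [ 0.6  -0.08  0.2 ]
mould [ 0.5373 -0.1789  0.0545] [ 0.6788 -0.0374  0.0619]
handle? 11290 [ 0.559 -0.151  0.16 ] [ 0.634 -0.071  0.2  ]
```

View pics/w2.png

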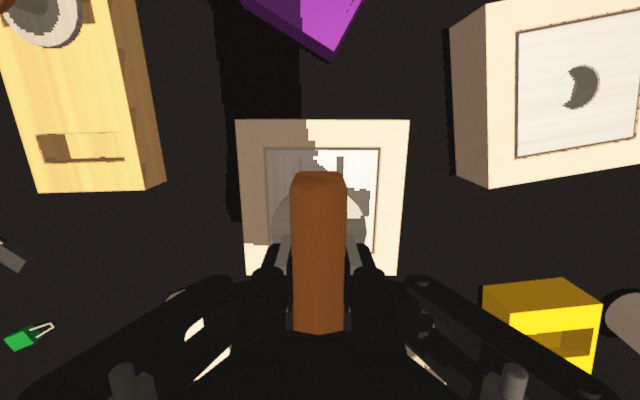

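The bar at (318,250) lines up with the slot and sits centred over the block. Lowering.

{"method": "apply_moves", "body": {"steps": [[-0.05,0.01,0.2,0],[0,0,0.35,0],[0,0,0.35,0],[0,0,0.3,0],[0,0,0.2,0],[0,0,0.1,0],[0,0,0.08,0],[0,0,0.04,0],[0,0,0,0]]}}

```text
time: 11.22
ee_pos: [0.607, -0.1107, 0.0634]
orientation: [-0.006, 1.0, -0.0, 0.0]
contact_force: [0.1, 0.7, -1.9]
grip_width: 0.0227
gripper_force: 68.8
```

{"method": "apply_moves", "body": {"steps": [[0,0,0.03,0],[0,0,0.02,0],[0,0,0,0]]}}

```text
time: 11.6
ee_pos: [0.6068, -0.1106, 0.0612]
orientation: [-0.006, 1.0, -0.0, -0.0]
contact_force: [0.2, -0.1, -3.5]
grip_width: 0.0232
gripper_force: 68.8
```

{"method": "apply_moves", "body": {"steps": [[0,0.05,0.02,0],[0,0,0.02,0],[0,0,0,0],[0,0,0,0]]}}

```text
time: 12.1
ee_pos: [0.6069, -0.1085, 0.0603]
orientation: [-0.006, 1.0, 0.0, 0.0]
contact_force: [-1.7, 1.6, 6.0]
grip_width: 0.0232
gripper_force: 69.7
```

Collar contact: the force rose to +6 N at the expected height. Turning the quarter turn.

{"method": "apply_moves", "body": {"steps": [[0,0,-0.01,0.5],[0,0,0,0.95],[0,0,0,0.95],[0,0,0,0.95],[0,0,0,0.95],[0,0,0,0.95],[0,0,0,0.95],[0,0,0,0.95],[0,0,0,0.95],[0,0,0,0.9]]}}

```text
time: 13.35
ee_pos: [0.6076, -0.1093, 0.0604]
orientation: [0.704, 0.71, 0.0, 0.001]
contact_force: [-0.1, -1.4, 1.8]
grip_width: 0.0227
gripper_force: 69.5
```

{"method": "apply_moves", "body": {"steps": [[0,0,0,0],[0,0,0,0]]}}

```text
time: 13.6
ee_pos: [0.6077, -0.109, 0.0604]
orientation: [0.702, 0.712, 0.0, 0.001]
contact_force: [0.8, -1.9, 2.2]
grip_width: 0.0231
gripper_force: 69.6
```

```bash
python3 -c "
from h import *
to(.607,-.1075,.13,0.8)"
```

```text
t 13.60 tcp [ 0.6077 -0.109   0.0604] yang 0.9 tilt [ 0.002 -0.001 -1.   ] j [-0.18  0.68  0.41  1.97 -0.48  0.58  0.57] w 0.0231 gf 69.6 F [ 0.8 -1.9  2.2]
shift units [ 0.037 -0.013 -1.74 ] turn 0.01
```

Turned 90°. Drawing straight up.

{"method": "apply_moves", "body": {"steps": [[0,0,-0.1,0],[0,0,-0.1,0],[0,0,-0.15,0],[0,0,-0.2,0],[0,0,-0.25,0],[0,0,-0.3,0],[0,0,-0.35,0],[0,0,-0.35,0],[0,0,-0.25,0],[0,0,-0.1,0]], "squeeze": 100}}

```text
time: 14.85
ee_pos: [0.6072, -0.1088, 0.147]
orientation: [0.703, 0.712, 0.0, 0.001]
contact_force: [-0.2, 0.0, -5.6]
grip_width: 0.0228
gripper_force: 98.3
```

{"method": "apply_moves", "body": {"steps": [[0,0,0,0],[0,0,0,0]]}}

```text
time: 15.1
ee_pos: [0.6063, -0.1084, 0.1455]
orientation: [0.703, 0.712, -0.0, -0.001]
contact_force: [0.0, 0.5, -7.1]
grip_width: 0.0226
gripper_force: 98.3
```

```bash
python3 - <<'E'
from h import *
im=imaging.get_image("side"); P,u,v=pts(im)
w=imaging.get_image("wrist"); Q,_,_=pts(w)
m=(abs(Q[:,2]-.135)<.025)&(abs(Q[:,0]-.607)<.06)&(abs(Q[:,1]+.108)<.07)
h,e=np.histogram(Q[m][:,2],bins=25); print(list(zip(e.round(3),h)))
t=imaging.get_image("top")
B,u,v=pts(t); f=t["frame"].astype(int)
m=(u>130)&(u<215)&(v>200)&(v<278)&(B[:,2]>.006)&(f[v,u,2]>f[v,u,0]+40)
print("board",m.sum(),cv2.minAreaRect((B[m][:,:2]*1000).astype(np.float32)),np.median(B[m],0))
to(.475,.339,.145,0.8)
cv2.imwrite("pics/lift.png",np.hstack([cv2.resize(im["frame"][100:300,260:460],None,fx=2,fy=2),w["frame"][:,120:520]]))
E
```

```text
[(np.float64(0.11), np.int64(77)), (np.float64(0.112), np.int64(97)), (np.float64(0.113), np.int64(78)), (np.float64(0.115), np.int64(50)), (np.float64(0.117), np.int64(111)), (np.float64(0.119), np.int64(101)), (np.float64(0.12), np.int64(52)), (np.float64(0.122), np.int64(109)), (np.float64(0.124), np.int64(110)), (np.float64(0.125), np.int64(60)), (np.float64(0.127), np.int64(100)), (np.float64(0.129), np.int64(136)), (np.float64(0.13), np.int64(99)), (np.float64(0.132), np.int64(132)), (np.float64(0.134), np.int64(152)), (np.float64(0.136), np.int64(2085)), (np.float64(0.137), np.int64(4043)), (np.float64(0.139), np.int64(62)), (np.float64(0.141), np.int64(0)), (np.float64(0.142), np.int64(0)), (np.float64(0.144), np.int64(10)), (np.float64(0.146), np.int64(5)), (np.float64(0.147), np.int64(29)), (np.float64(0.149), np.int64(918)), (np.float64(0.151), np.int64(384))]
board 2528 ((483.5928649902344, 235.50404357910156), (385.5958557128906, 119.88531494140625), 75.8427734375) [0.50690351 0.33334261 0.00909511]
t 15.25 tcp [ 0.6064 -0.1086  0.1455] yang 0.7 tilt [-0.001  0.    -1.   ] j [-0.24  0.57  0.5   1.92 -0.4   0.74  0.5 ] w 0.0226 gf 98.3 F [ 0.4  0.2 -6.3]
shift units [11.231 -3.142  0.017] turn -0.01
```

View pics/lift.png

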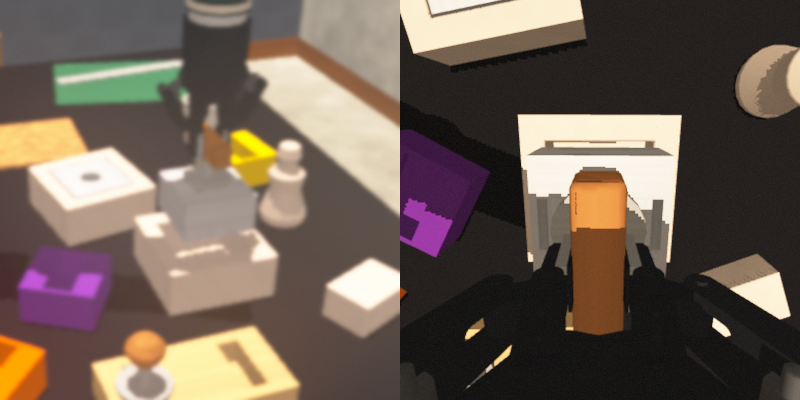

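The plug is out and level, top at z 0.138, locked on the puller at (600,250); the mould is empty. Carrying it to the board, centre (0.474, 0.339).

{"method": "apply_moves", "body": {"steps": [[0.4,-0.11,0,0],[0.7,-0.2,0,0],[0.8,-0.22,0,0],[0.8,-0.22,0,0],[0.8,-0.22,0,0],[0.8,-0.22,0,0],[0.8,-0.22,0,0],[0.8,-0.22,0,0],[0.8,-0.22,0,0],[0.8,-0.22,0,0]]}}

```text
time: 16.5
ee_pos: [0.5188, 0.1925, 0.146]
orientation: [0.702, 0.712, -0.0, -0.001]
contact_force: [0.4, 0.1, -6.1]
grip_width: 0.0227
gripper_force: 98.4
```

{"method": "apply_moves", "body": {"steps": [[0.8,-0.22,0,0],[0.8,-0.22,0,0],[0.8,-0.22,0,0],[0.6,-0.17,0,0],[0.4,-0.11,0,0],[0.2,-0.06,0,0],[0,0,0,0],[0,0,0,0]]}}

```text
time: 17.5
ee_pos: [0.4788, 0.3321, 0.1461]
orientation: [0.703, 0.711, -0.0, 0.0]
contact_force: [0.9, -0.8, -7.0]
grip_width: 0.0225
gripper_force: 98.4
```

```bash
python3 - <<'E'
from h import *
to(.4745,.339,.07,0.8)
im=imaging.get_image("top"); B,u,v=pts(im)
m=(u>100)&(u<240)&(v>180)&(v<300)&(B[:,2]>.125)&(B[:,2]<.142)
print("plug top",B[m].min(0).round(3),B[m].max(0).round(3),m.sum())
im=imaging.get_image("wrist"); B,u,v=pts(im)
m=(abs(B[:,2]-.137)<.008)&(abs(B[:,0]-.474)<.07)&(abs(B[:,1]-.339)<.08);print("wrist plug",B[m].min(0).round(3),B[m].max(0).round(3))
m=(B[:,2]>.005)&(B[:,2]<.014); print("board",B[m].min(0).round(3),B[m].max(0).round(3))
E
```

```text
t 17.50 tcp [0.4788 0.3321 0.1461] yang 0.6 tilt [ 0.    -0.001 -1.   ] j [-1.07  0.54  0.55  2.   -0.42  0.71 -0.25] w 0.0225 gf 98.4 F [ 0.9 -0.8 -7. ]
shift units [ 0.174 -0.106  1.902] turn -0.02
plug top [0.433 0.285 0.125] [0.526 0.376 0.142] 742
wrist plug [0.434 0.295 0.129] [0.526 0.378 0.141]
board [0.056 0.031 0.005] [0.811 0.421 0.014]
```

{"method": "apply_moves", "body": {"steps": [[0.17,-0.1,0.2,0],[0,0,0.35,0],[0,0,0.35,0],[0,0,0.3,0],[0,0,0.25,0],[0,0,0.2,0],[0,0,0.1,0],[0,0,0.1,0],[0,0,0.05,0],[0,0,0,0]]}}

```text
time: 18.85
ee_pos: [0.4743, 0.3405, 0.0701]
orientation: [0.703, 0.712, 0.0, -0.0]
contact_force: [0.3, -0.2, -7.2]
grip_width: 0.0229
gripper_force: 98.4
```

{"method": "apply_moves", "body": {"steps": [[0,0,0.04,0],[0,0,0.04,0],[0,0,0.04,0],[0,0,0,0]]}}

```text
time: 19.35
ee_pos: [0.4747, 0.3407, 0.0655]
orientation: [0.703, 0.712, 0.0, 0.0]
contact_force: [0.8, -0.1, -4.9]
grip_width: 0.0225
gripper_force: 98.6
```

{"method": "apply_moves", "body": {"steps": [[0,0,0.03,0],[0,0,0.03,0],[0,0,0,0]]}}

```text
time: 19.73
ee_pos: [0.4744, 0.3405, 0.0629]
orientation: [0.703, 0.712, 0.0, 0.0]
contact_force: [-0.1, -1.1, -2.4]
grip_width: 0.0226
gripper_force: 98.6
```

The plug's weight has come off the tool. I'll lower the collar the last few millimetres onto the lips.

{"method": "apply_moves", "body": {"steps": [[0,0,0.04,0],[0,0,0.04,0],[0,0,0.02,0],[0,0,0,0],[0,0,0,0]]}}

```text
time: 20.35
ee_pos: [0.4743, 0.3405, 0.0588]
orientation: [0.703, 0.712, 0.0, 0.0]
contact_force: [0.4, 1.2, -2.4]
grip_width: 0.0226
gripper_force: 98.6
```

```bash
python3 - <<'E'
from h import *
to(.4745,.339,.0584,0.8)
im=imaging.get_image("wrist"); B,u,v=pts(im)
m=(abs(B[:,2]-.058)<.008)&(abs(B[:,0]-.474)<.06)&(abs(B[:,1]-.339)<.06);print("plug",B[m].min(0).round(3),B[m].max(0).round(3),np.median(B[m][:,2]))
E
```

```text
t 20.35 tcp [0.4743 0.3405 0.0588] yang 0.7 tilt [ 0. -0. -1.] j [-1.    0.66  0.44  2.04 -0.52  0.55 -0.18] w 0.0226 gf 98.6 F [ 0.4  1.2 -2.4]
shift units [-0.037  0.005  0.01 ] turn -0.01
plug [0.429 0.304 0.05 ] [0.522 0.386 0.066] 0.05764463084967675
```

{"method": "apply_moves", "body": {"steps": [[0,0,0.01,0],[0,0,0,0],[0,0,0,0]]}}

```text
time: 20.78
ee_pos: [0.4743, 0.3405, 0.0585]
orientation: [0.703, 0.712, 0.0, 0.0]
contact_force: [0.3, 0.2, -1.3]
grip_width: 0.0225
gripper_force: 99.1
```

{"method": "apply_moves", "body": {"steps": [[0,0,0,0],[0,0,0,0],[0,0,0,0],[0,0,0,0],[0,0,0,0],[0,0,0,0]], "jaw": 1}}

```text
time: 21.52
ee_pos: [0.4743, 0.3405, 0.0584]
orientation: [0.703, 0.712, 0.0, 0.0]
contact_force: [0.6, 0.3, -0.0]
grip_width: 0.0854
gripper_force: 0.0
```

{"method": "apply_moves", "body": {"steps": [[0,0,-0.2,0],[0,0,-0.5,0],[0,0,-0.8,0],[0,0,-0.8,0],[0,0,-0.8,0],[0,0,-0.5,0],[0,0,0,0],[0,0,0,0]]}}

```text
time: 22.52
ee_pos: [0.4736, 0.3402, 0.2018]
orientation: [0.703, 0.712, -0.001, -0.0]
contact_force: [0.7, 0.6, -0.3]
grip_width: 0.0855
gripper_force: 0.0
```

```bash
python3 - <<'E'
from h import *
to(.4745,.339,.2,0.8)
im=imaging.get_image("wrist"); B,u,v=pts(im)
m=(abs(B[:,2]-.058)<.006)&(abs(B[:,0]-.474)<.07)&(abs(B[:,1]-.339)<.07);print("plug",B[m].min(0).round(3),B[m].max(0).round(3),np.median(B[m][:,2]))
m=(abs(B[:,2]-.118)<.008)&(abs(B[:,0]-.474)<.07)&(abs(B[:,1]-.339)<.07);print("handle",cv2.minAreaRect((B[m][:,:2]*1000).astype(np.float32)),np.median(B[m][:,2]))
cv2.imwrite("pics/end.png",im["frame"])
E
```

```text
t 22.52 tcp [0.4736 0.3402 0.2018] yang 0.7 tilt [-0.001 -0.001 -1.   ] j [-1.13  0.48  0.6   1.95 -0.36  0.82 -0.32] w 0.0855 gf 0.0 F [ 0.7  0.6 -0.3]
shift units [-0.031  0.023  0.045] turn -0.01
plug [0.429 0.293 0.052] [0.522 0.386 0.064] 0.057791242314228275
handle ((474.7431335449219, 340.4956970214844), (23.837474822998047, 88.93977355957031), 0.014333870261907578) 0.11736087938251083
```

View pics/end.png

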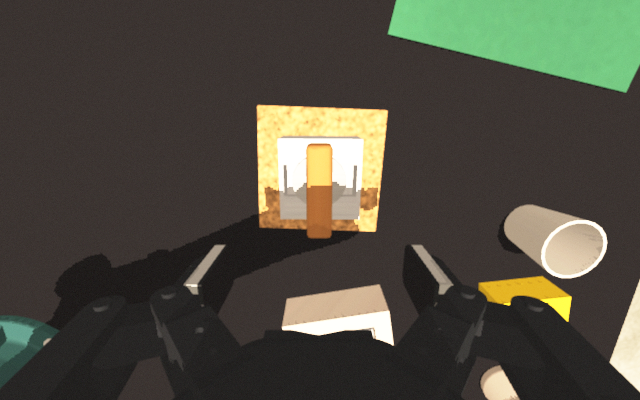

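The plug stands centred on the board at (320,180) with the puller upright and crosswise in it, and the gripper is clear.

```bash
python3 -c "
from h import *
print(workorder.job_done())"
```

```text
the job is handed in; nothing more can be done
None
```

I handed in the job at about 22.5 s: the plug is standing in the middle of the cork board with the puller upright and locked in it, and the knobbed tool was left in the stand; no verdict was returned.

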